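# Nudge the bottle carrier onto the shaker's pins

## Task

The green bottle carrier plate is lying askew on the shaker's two brass locating pins. Nudge it sideways with your fingertips until both of its holes drop over the pins and it lies flat on the deck, then leave it there. Do not pick the plate up, and leave the bottles, canister, cap and box where they stand.

Things in the scene. Friction and masses are not known exactly. Their poses are not given: they have to be found in the camera images.
- shaker: fixed laboratory platform shaker, white body with a flat dark steel deck 260 x 330 mm; origin at the centre of its underside on the table, x away from its front panel, y to its left, z up; deck top 60 mm above the origin; a thin yellow outline (134 x 214 mm inside) painted on the deck, centred on it, shows where the seated plate belongs
- pin_right (a point): foot of the right brass locating pin, on the deck's top surface on the pin's axis, 50 mm in front of (-x) and 80 mm to the right (-y) of the deck's centre. The pin stands 7 mm above the deck: 10 mm diameter, its top a round dome of 5 mm radius
- pin_left (a point): foot of the left brass locating pin, same shape, 160 mm from the right one (+y of the shaker)
- carrier_mid (a point): centre of the underside of the loose green bottle carrier plate, 130 (x) x 210 (y) x 8 mm, about 0.3 kg, x away from the shaker's front; on its top two white bottle spots at x = +18, y = -47 and +47 mm, each ringed by three steel posts (8 mm diameter, 22 mm high, none nearer than 10 mm to an edge)
- hole_right (a point): centre of the right through hole (14 mm diameter) at the plate's underside, 50 mm in front of and 80 mm to the right of carrier_mid, 15 mm behind the plate's front edge and 25 mm from its side edge; belongs over pin_right
- hole_left (a point): centre of the left through hole (14 mm), same, to the left (+y); belongs over pin_left
- bottle0: loose white milk bottle with a green lid, 58 mm diameter, 95 mm high, standing on the table beside the shaker; bystander, origin at its foot
- bottle1: loose white milk bottle with a green lid, 58 mm diameter, 95 mm high, standing on the table beside the shaker; bystander, origin at its foot
- canister: loose steel canister with a small black knob, 64 mm diameter, 84 mm high, standing on the table at the right of the shaker; bystander, origin at its foot
- cap: loose white screw cap, 48 mm diameter, 14 mm high, lying on the far left corner of the deck; bystander, origin at its underside
- sample_box: loose cardboard box 60 x 90 x 40 mm on the table at the front left of the shaker; bystander, origin at its underside
- carrier: the same carrier plate as a body; origin and axes as for carrier_mid. It starts resting on the tips of the pins and on its far (+x) edge, leaning about 5 degrees (front edge higher), 20 to 36 mm too far to the front and up to 16 mm to either side, up to 7 degrees skewed. It slides on the deck with plain friction
Not all that is in view belongs to the job. What is shaped like the carrier but brown or purple is not meant.

How it is judged:
At the end, for the whole second after the job is handed in: both holes are over their pins (hole and pin centres within 3.5 mm), the plate lies flat on the deck (underside within 1.6 mm of it, lean under 0.02 rad) and is at rest (z of hole_right in the frame of pin_right below 0.0016 m and z of hole_left in the frame of pin_left below 0.0016 m and z of carrier_mid in the frame of shaker below 0.0616 m and angle between carrier_mid's own z axis and vertical below 0.02 rad and horizontal distance between hole_right and pin_right below 0.0035 m and horizontal distance between hole_left and pin_left below 0.0035 m and linear speed of carrier below 0.01 m/s); the robot touches nothing.
It fails at once if the carrier plate is lifted: its centre rises more than 14 mm above the deck (z of carrier_mid in the frame of shaker above 0.074 m).
It fails at once if the carrier plate is picked up or tipped: it leans more than 12 degrees (angle between carrier_mid's own z axis and vertical above 0.21 rad).
It fails at once if a bystander is shifted by more than 20 mm or knocked over (distance of any of bottle0, bottle1, canister, cap, sample_box from where it was at the start of the episode above 0.02 m or angle between any of bottle0, bottle1, canister, cap, sample_box's own z axis and vertical above 0.3 rad).
It also fails if it takes over 61 s, if anything falls off the work surface, if the arm or the gripper's body presses on something with over 40 N, if the wrist force passes 120 N, or if a joint passes its speed limit or range.

## Robot

A 6-joint arm with a two-finger parallel gripper is mounted at the origin on the work surface. World frame = base frame: x ahead of the robot, y to its left, z up, the work surface at z = 0. Lengths are in m, angles in rad, forces in N, time in s.
With the tool pointing down it reaches from about 0.35 to 0.725 m from the base axis. Payload 6 kg.
Tool frame: the origin (TCP) lies between the finger pads; the fingertips stand 22 mm ahead of it and the grasp point (between the pads) lies 3 mm ahead of it (tip_reach is the distance from the TCP to the fingertips, in m); x points along the fingers, z is the direction in which the jaws open and shut, and the axes are right-handed (so a half turn about x gives the same grasp; the last joint's range is limited). The gripper opens to 85 mm and grips with 20 to 120 N. Pads are 22 mm wide; open, the fingers measure 114 mm over their backs; the gripper's body (76 mm by 85 mm) begins 54 mm behind the grasp point. The pads swing forward as they close: fully open they stand 13 mm farther back than shut.
Start: joints at [-0.834, 0.04, 0.085, 0, -1.615, -0.334], TCP at [0.235, -0.552, 0.253] pointing down, gripper open.
Joint ranges: [-2.56, 2.56], [-1.29, 2.01], [-1.08, 1.49], [-3.29, 1.98], [-2.81, -0.18], [-2.99, 2.99]. Speed limits (rad/s): [2.57, 2.57, 3.01, 3.14, 3.14, 3.14].

## Interface

Orientations are given as a unit quaternion [x, y, z, w].
In Python, from rig import sense, get_image, finish_job, look_for, pinpoint, tip_reach gives the robot as it stands.
- The arm moves only by the tool apply_moves, never from a script. Its argument "targets" is a list that holds one entry, the list of rows, each a list of 5 numbers: the shift along the tool's x, y, z in m, then the turn about the tool's x in rad, then the closure, from 0 (fully open) to 1 (shut). In form: [[[x, y, z, roll, gripper], ...]]. A call has exactly 8 rows; each row is the pose to reach, as a shift and turn from the pose commanded when the call began, along the tool's axes at that moment; what a row does not reach only later rows make up. A row lasts 1/10 s, in which the tool goes at most 50 mm and 8.59 degrees, less where a joint would pass 70% of its speed; a pose out of reach is approached as far as the arm can. A call with a gripper value outside its range is refused whole. The fingers move at their own pace and stop on an object; "squeeze" is the grip in N (left out, the last holds). Time passes only in rows, so rows that repeat a pose let the fingers close, or fill a call up. It gives the time, the measured TCP pose, the force and the opening at its end, in the units of the state.
- sense(): the state, without advancing time (a new reading comes with each control period).
- get_image(name): name is "side" or "top" or "wrist"; returns a dict with "pixels" (420x560x3 uint8, blue, green, red), "fovy" (degrees; the focal length in pixels is half the picture's height over the tangent of half this angle, whatever the lens; pixels are square), "cx", "cy" (the principal point, pixels), "position" and "attitude" of the camera in the world; the wrist camera has in their place "T_tool_cam" (4x4, takes a point from camera to tool coordinates, whose origin is the TCP and whose axes are the tool frame's). Camera axes: x right, y up, looking along -z (the intrinsics and any distortion apply to the point x, -y, -z); pixel columns grow to the right and rows downward; lengths in m; the calibration is good to about 2 mm. A picture is of the moment at which its call begins: read the wrist's pose just before it. There is no depth.
- finish_job(): hands the job in, once; it reports no verdict.
Trained networks look in a picture, given as the dict that the camera call returned (one of the last four; its "shot" number tells which), for a name from the list of things; names that differ only in an ending like _2 or _b are one class to them, and where a whole thing is asked for, a point or a joint stands for the part that bears it (a point fixed in the world has none). Each returns a list of dicts, best first, with "conf" (0 to 1); they miss things now and then, are a little off and sometimes report something else, mostly with a low value. They report only what shows in the picture. A call takes as long as a camera call. They do not tell look-alikes from the thing itself.
- look_for(picture, thing): "at" ([x, y, z] in m, in world coordinates, good to about 4 mm: the middle of the surface that is visible of it).
- pinpoint(picture, thing): "at" ([x, y, z] in m, in world coordinates, good to about 4 mm: a listed point, or the origin of a listed thing).
The state is a dict: "clock": time; "joint_pos": joint angles; "dq": joint speeds; "joint_torque": joint torques, N m; "tcp_pos": TCP position; "tool_rot": TCP orientation; "contact_force": force on the tool from outside, world axes, zero at the start; "wrist_torque": the same for the moment, N m; "opening": finger opening in m.
Only numpy, scipy, OpenCV 4.12 (cv2) and the standard library are available. Lean on these libraries where they do the work, as an engineer would, in place of code of your own. Each camera call takes 0.05 s, during which the arm holds its last target.

## Working session

There is one attempt and no reset: what is moved stays moved. The work goes in short steps, Python scripts to look and compute and a tool call to move; the robot and the scene stay as the last step left them, time stands still between calls to the robot, and variables do not carry over. Pictures are saved under pics/ and viewed, and the job is handed in when it is done.

Besides the shell and the picture viewer there is one more tool, called after "Emit:" by a JSON object that holds its "api" and its "payload". apply_moves: Moves the arm, as the interface text tells. Its arguments: {"type":"object","properties":{"targets":{"type":"array","items":{"type":"array","items":{"type":"array","items":{"type":"number"}}}},"squeeze":{"type":"number"}},"required":["targets"]}

```bash
mkdir -p pics; ls
python3 - <<'E'
from rig import *
import cv2
s=sense();print({k:(v if not hasattr(v,'round') else v) for k,v in s.items()})
print(tip_reach)
for n in ["top","side","wrist"]:
    p=get_image(n); cv2.imwrite(f"pics/{n}0.png",p["pixels"])
    print(n,{k:v for k,v in p.items() if k!="pixels"})
    for t in ["shaker","pin_right","pin_left","carrier_mid","hole_right","hole_left"]:
        print(t,[( [round(float(a),4) for a in d["at"]],round(d["conf"],2)) for d in pinpoint(p,t)[:3]])
E
```

```text
pics
{'clock': 0.0, 'joint_pos': array([-8.34299283e-01,  4.08060471e-02,  8.38250482e-02, -4.45912535e-04,
       -1.61551184e+00, -3.33723562e-01]), 'dq': array([-6.69119948e-04, -4.49996515e-04,  4.52248070e-05,  2.13148569e-03,
       -2.86861909e-03, -5.68880297e-05]), 'joint_torque': array([ 1.19662568e-04, -3.68191516e+01,  3.47411263e+01,  6.93244189e+00,
       -5.50126701e-03,  4.92880616e-06]), 'tcp_pos': array([ 0.23515628, -0.55168507,  0.25229342]), 'tool_rot': array([-0.58937066,  0.38957387,  0.59045488,  0.39017619]), 'contact_force': array([-0.36538032,  0.48818862, -0.14587097]), 'wrist_torque': array([-0.00221211,  0.02568386, -0.05605948]), 'opening': 0.08547718409917998}
0.022
top {'fovy': 53.49640027769789, 'cx': 274.05007465802123, 'cy': 210.63769714010783, 'position': array([0.39714111, 0.03219554, 1.06586342]), 'attitude': array([ 0.03504878, -0.04063457, -0.69478131,  0.71721639]), 'shot': 1}
shaker []
pin_right [([0.4963, -0.1164, 0.0572], 0.68), ([0.4561, -0.1058, 0.0721], 0.59)]
pin_left [([0.5017, 0.046, 0.0592], 0.8)]
carrier_mid [([0.2498, 0.3267, 0.0
[... 865 characters left out ...]
, -0.0994, 0.0699], 0.84)]
hole_left [([0.3407, 0.3219, 0.0327], 0.96), ([0.2041, -0.1778, 0.0301], 0.92), ([0.4716, 0.055, 0.0696], 0.82)]
wrist {'fovy': 62.14169580281513, 'cx': 279.0661006625257, 'cy': 219.2860983665237, 'T_tool_cam': array([[-6.75896281e-04,  2.93106923e-01, -9.56079429e-01,
        -1.20281413e-01],
       [ 4.21063113e-04,  9.56079646e-01,  2.93106692e-01,
         7.53886957e-02],
       [ 9.99999683e-01, -2.04460058e-04, -7.69627190e-04,
         3.85438077e-04],
       [ 0.00000000e+00,  0.00000000e+00,  0.00000000e+00,
         1.00000000e+00]]), 'shot': 3}
shaker []
pin_right []
pin_left []
carrier_mid [([0.2569, -0.2561, 0.0286], 0.97)]
hole_right []
hole_left []
```

View pics/top0.png

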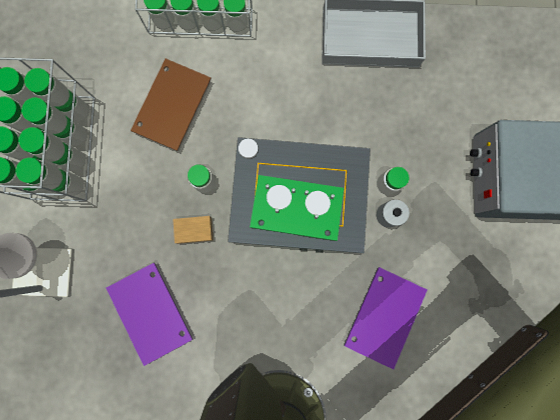

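View pics/side0.png

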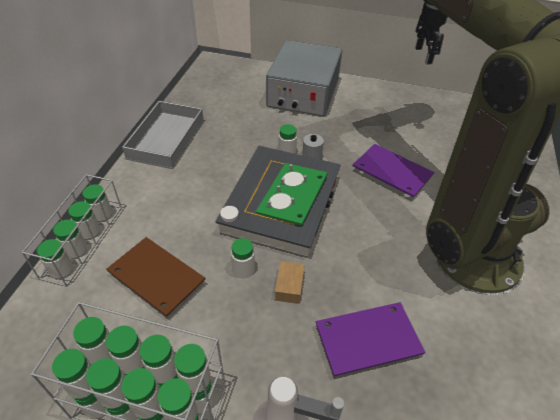

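Run:
```python
import cv2
a=cv2.imread("pics/top0.png")[130:260,220:415]; cv2.imwrite("pics/top0c.png",cv2.resize(a,None,fx=4,fy=4,interpolation=cv2.INTER_CUBIC))
a=cv2.imread("pics/side0.png")[120:260,205:355]; cv2.imwrite("pics/side0c.png",cv2.resize(a,None,fx=4,fy=4,interpolation=cv2.INTER_CUBIC))
```

```text
(no output)
```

View pics/top0c.png

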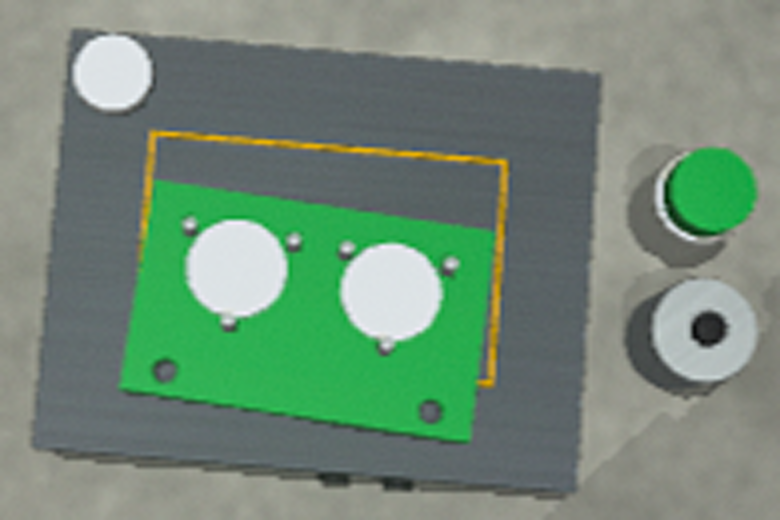

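View pics/side0c.png

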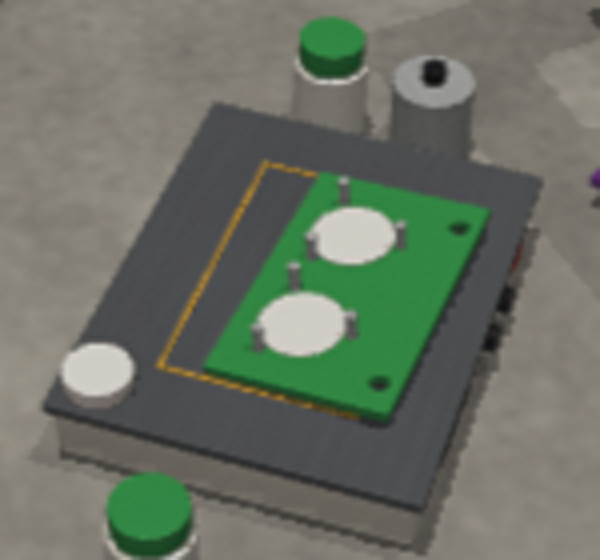

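```bash
cat > h.py <<'E'
import numpy as np, cv2
from scipy.spatial.transform import Rotation as R
from scipy.optimize import least_squares
def f_of(p): return p["pixels"].shape[0]/2/np.tan(np.radians(p["fovy"])/2)
def cam(p,pose=None):
    if "position" in p: return np.array(p["position"]),R.from_quat(p["attitude"]).as_matrix()
    t,q=pose; Rt=R.from_quat(q).as_matrix(); T=p["T_tool_cam"]
    return Rt@T[:3,3]+t, Rt@T[:3,:3]
def proj(p,X,pose=None):
    c,M=cam(p,pose); v=(np.atleast_2d(X)-c)@M; f=f_of(p)
    return np.c_[p["cx"]+f*v[:,0]/-v[:,2], p["cy"]-f*v[:,1]/-v[:,2]]
def ray_z(p,uv,z,pose=None):
    c,M=cam(p,pose); f=f_of(p); uv=np.atleast_2d(uv)
    d=np.c_[(uv[:,0]-p["cx"])/f,-(uv[:,1]-p["cy"])/f,-np.ones(len(uv))]@M.T
    return c+d*((z-c[2])/d[:,2])[:,None]
def quad(mask):
    """sub-pixel quad corners by line fits on the largest contour's hull"""
    cs,_=cv2.findContours(mask.astype(np.uint8),cv2.RETR_EXTERNAL,cv2.CHAIN_APPROX_NONE)
    return max(cs,key=cv2.contourArea)
def plate_corners(p,up=4):
    im=cv2.resize(p["pixels"],None,fx=up,fy=up,interpolation=cv2.INTER_CUBIC).astype(int)
    b,g,r=im[...,0],im[...,1],im[...,2]
    m=((g-r>50)&(g-b>35)).astype(np.uint8)
    m=cv2.morphologyEx(m,cv2.MORPH_CLOSE,np.ones((9,9)))
    cs,_=cv2.findContours(m,cv2.RETR_EXTERNAL,cv2.CHAIN_APPROX_NONE)
    c=max(cs,key=cv2.contourArea)
    hull=cv2.convexHull(c)
    for e in np.arange(.01,.1,.005):
        q=cv2.approxPolyDP(hull,e*cv2.arcLength(hull,True),True)
        if len(q)==4: break
    q=q[:,0].astype(float); pts=c[:,0].astype(float); L=[]
    for i in range(4):
        a,bb=q[i],q[(i+1)%4]; d=(bb-a)/np.linalg.norm(bb-a); n=np.array([-d[1],d[0]])
        t=(pts-a)@d/np.linalg.norm(bb-a); k=(t>.1)&(t<.9)&(abs((pts-a)@n)<8)
        vx,vy,x,y=cv2.fitLine(pts[k].astype(np.float32),cv2.DIST_HUBER,0,.01,.01).ravel(); L.append(np.cross([x,y,1],[x+vx,y+vy,1]))
    out=[]
    for i in range(4):
        x=np.cross(L[i-1],L[i]); out.append(x[:2]/x[2])
    return (np.array(out)+.5)/up-.5
E
python3 - <<'E'
from rig import *
from h import *
# shaker from hand picks refined by corner locations in the top view
for n in ["top","side"]:
    p=get_image(n); np.save(f"{n}_cal.npy",np.array([p],dtype=object),allow_pickle=True)
    q=plate_corners(p); print(n,q.round(2).tolist()); print(ray_z(p,q,.072).round(4).tolist())
    if n=="top":
        c=np.array([[72,30],[601,73],[577,490],[33,447]])/4+[220,130]-.375
        y=np.array([[151,134],[507,161],[488,384]])/4+[220,130]-.375
    else:
        c=np.array([[216,103],[541,180],[423,507],[46,410]])/4+[205,120]-.375
        y=np.array([[266,164],[160,366]])/4+[205,120]-.375
    print("deck",ray_z(p,c,.06).round(4).tolist()); print("yel",ray_z(p,y,.06).round(4).tolist())
E
```

```text
top [[258.47, 174.38], [343.51, 187.39], [336.99, 240.48], [248.96, 226.86]]
[[0.5911, 0.0665, 0.072], [0.566, -0.1401, 0.072], [0.4374, -0.1262, 0.072], [0.4632, 0.0847, 0.072]]
deck [[0.6852, 0.1217, 0.06], [0.6691, -0.2061, 0.06], [0.412, -0.1933, 0.06], [0.4274, 0.1347, 0.06]]
yel [[0.6214, 0.0706, 0.06], [0.6118, -0.1486, 0.06], [0.4742, -0.1388, 0.06]]
side [[284.95, 162.76], [327.15, 172.11], [301.4, 223.68], [255.25, 211.55]]
[[0.566, -0.1371, 0.072], [0.4397, -0.1326, 0.072], [0.4649, 0.0792, 0.072], [0.5915, 0.072, 0.072]]
deck [[0.6671, -0.205, 0.06], [0.4114, -0.1886, 0.06], [0.4276, 0.1359, 0.06], [0.6816, 0.1259, 0.06]]
yel [[0.6109, -0.1479, 0.06], [0.6226, 0.068, 0.06]]
```

```bash
cat >> h.py <<'E'
from itertools import product
DECK=np.array([[.13,.165],[.13,-.165],[-.13,-.165],[-.13,.165]])
PK={"top":np.array([[72,30],[601,73],[577,490],[33,447]])/4+[220,130]-.375,
    "side":np.array([[46,410],[216,103],[541,180],[423,507]])/4+[205,120]-.375}
YK={"top":(np.array([[151,134],[507,161],[488,384]])/4+[220,130]-.375,[[.0675,.1075],[.0675,-.1075],[-.0675,-.1075]]),
    "side":(np.array([[160,366],[266,164]])/4+[205,120]-.375,[[.0675,.1075],[.0675,-.1075]])}
def rz(a): return np.array([[np.cos(a),-np.sin(a)],[np.sin(a),np.cos(a)]])
def shaker(p,n):
    uv=np.vstack([PK[n],YK[n][0]]); loc=np.vstack([DECK,YK[n][1]])
    def res(v):
        X=loc@rz(v[2]).T+v[:2]; return (proj(p,np.c_[X,np.full(len(X),.06)])-uv).ravel()
    r=least_squares(res,[.548,-.035,-.047],loss="soft_l1"); return r.x,np.abs(r.fun).max()
PL=np.array([[.065,.105,.008],[.065,-.105,.008],[-.065,-.105,.008],[-.065,.105,.008]])
def plateT(v,tilt):
    M=R.from_euler("ZY",[v[2],tilt]).as_matrix()
    o=np.array([v[0],v[1],.06+.065*np.sin(tilt)]); return o,M
def plate(p,tilt=.087):
    q=plate_corners(p)
    best=None
    for k in range(4):
        for s in (1,-1):
            qq=np.roll(q[::s],k,axis=0)
            def res(v):
                o,M=plateT(v,tilt); return (proj(p,PL@M.T+o)-qq).ravel()
            r=least_squares(res,[.51,-.03,-.1])
            if abs(r.x[2]+.1)<.6 and (best is None or r.cost<best.cost): best=r
    return best.x,np.abs(best.fun).max()
def report(p,n,tilt=.087):
    s,e1=shaker(p,n); v,e2=plate(p,tilt); d=rz(s[2]).T@(v[:2]-s[:2])
    o,M=plateT(v,tilt)
    for nm,l in (("R",-.08),("L",.08)):
        h=o+M@[-.05,l,0]; pin=s[:2]+rz(s[2])@[-.05,l]
        print(n,nm,"hole",h.round(4),"pin",pin.round(4),"err shaker frame mm",(rz(s[2]).T@(h[:2]-pin)*1e3).round(1))
    print(n,"shaker",s.round(4),"plate",v.round(4),"rel mm",(d*1e3).round(1),"yawrel",round(v[2]-s[2],4),"resid",round(e1,2),round(e2,2))
    return s,v
E
python3 - <<'E'
from rig import *
from h import *
for n in ["top","side"]:
    p=get_image(n)
    for t in (.087,0): report(p,n,t)
E
```

```text
top R hole [ 0.4546 -0.1019  0.07  ] pin [ 0.4946 -0.113 ] err shaker frame mm [-40.4   9.1]
top L hole [0.4743 0.0569 0.07  ] pin [0.5025 0.0468] err shaker frame mm [-28.7   8.7]
top shaker [ 0.5485 -0.0356 -0.0495] plate [ 0.5139 -0.0286 -0.1231] rel mm [-34.9   5.2] yawrel -0.0736 resid 0.95 0.37
top R hole [ 0.4555 -0.1023  0.06  ] pin [ 0.4946 -0.113 ] err shaker frame mm [-39.5   8.7]
top L hole [0.475  0.0565 0.06  ] pin [0.5025 0.0468] err shaker frame mm [-27.9   8.3]
top shaker [ 0.5485 -0.0356 -0.0495] plate [ 0.5149 -0.029  -0.122 ] rel mm [-33.9   4.9] yawrel -0.0725 resid 0.95 0.73
side R hole [ 0.4556 -0.101   0.07  ] pin [ 0.494  -0.1118] err shaker frame mm [-38.9   8.8]
side L hole [0.4752 0.0577 0.07  ] pin [0.5022 0.0479] err shaker frame mm [-27.4   8.4]
side shaker [ 0.548  -0.0345 -0.051 ] plate [ 0.5148 -0.0278 -0.1229] rel mm [-33.5   5. ] yawrel -0.0718 resid 1.4 0.35
side R hole [ 0.4582 -0.1075  0.06  ] pin [ 0.494  -0.1118] err shaker frame mm [-36.    2.5]
side L hole [0.4757 0.0516 0.06  ] pin [0.5022 0.0479] err shaker frame mm [-26.6   2.3]
side shaker [ 0.548  -0.0345 -0.051 ] plate [ 0.5166 -0.0334 -0.1099] rel mm [-31.4  -0.5] yawrel -0.0588 resid 1.4 1.4
```

```bash
cat >> h.py <<'E'
def go(s,target,yaw_jaw):
    """rows needed: shift in tool axes and roll to bring jaw axis (tool z) along world heading yaw_jaw (mod pi)"""
    M=R.from_quat(s["tool_rot"]).as_matrix(); d=M.T@(np.array(target)-s["tcp_pos"])
    z=np.arctan2(M[1,2],M[0,2]); a=(yaw_jaw-z+np.pi/2)%np.pi-np.pi/2
    # tool x down: roll +about x = -yaw
    return d.round(4), round(-a,4), M.round(3)
E
python3 - <<'E'
from rig import *
from h import *
s=sense(); print(go(s,[.412,-.03,.2],np.pi/2-.05)); print(s["clock"])
E
```

```text
(array([ 0.0533, -0.3673,  0.4109]), np.float64(0.4528), array([[-0.   , -0.92 , -0.392],
       [ 0.   , -0.392,  0.92 ],
       [-1.   ,  0.   ,  0.   ]]))
1.25
```

Emit:
{"api": "apply_moves", "payload": {"targets": [[[0.004,-0.02,0.022,0.03,0.5],[0.008,-0.045,0.05,0.06,0.5],[0.012,-0.07,0.08,0.1,0.5],[0.016,-0.1,0.11,0.13,0.5],[0.02,-0.13,0.14,0.16,0.5],[0.024,-0.16,0.175,0.2,0.5],[0.028,-0.19,0.205,0.23,0.5],[0.03,-0.21,0.235,0.26,0.5]]]}}

```text
clock: 2.05
tcp_pos: [0.3367, -0.2516, 0.2229]
tool_rot: [-0.534, 0.463, 0.534, 0.463]
contact_force: [0.5, 0.8, 0.1]
opening: 0.0426
```

Run:
```python
from rig import *
from h import *
s=sense(); print(s["tcp_pos"],s["opening"],go(s,[.412,-.03,.17],np.pi/2-.05)); print(s["clock"])
```

```text
[ 0.33671042 -0.2515846   0.22293965] 0.04259487165782251 (array([ 0.053 , -0.1059,  0.2087]), np.float64(0.1922), array([[ 0.   , -0.99 , -0.142],
       [ 0.   , -0.142,  0.99 ],
       [-1.   , -0.   ,  0.   ]]))
2.05
```

Emit:
{"api": "apply_moves", "payload": {"targets": [[[0.008,-0.015,0.03,0.03,0.1],[0.015,-0.03,0.065,0.06,0.1],[0.022,-0.05,0.1,0.1,0.1],[0.03,-0.068,0.135,0.13,0.1],[0.04,-0.085,0.17,0.16,0.1],[0.047,-0.1,0.2,0.19,0.1],[0.053,-0.106,0.209,0.192,0.1],[0.053,-0.106,0.209,0.192,0.1]]]}}

```text
clock: 2.85
tcp_pos: [0.4113, -0.0305, 0.1693]
tool_rot: [-0.488, 0.512, 0.489, 0.511]
contact_force: [0.0, 0.6, -0.1]
opening: 0.077
```

Run:
```python
from rig import *
from h import *
s=sense(); print(s["tcp_pos"],s["opening"],go(s,[.412,-.03,.1],np.pi/2-.05)); print(s["clock"])
p=get_image("wrist"); cv2.imwrite("pics/wrist1.png",p["pixels"])
p=get_image("side"); cv2.imwrite("pics/side1.png",cv2.resize(p["pixels"][60:260,205:405],None,fx=3,fy=3))
```

```text
[ 0.41133918 -0.0304612   0.16934737] 0.07695533616512877 (array([ 0.0693, -0.0008,  0.0005]), np.float64(0.0035), array([[-0.002, -0.999,  0.046],
       [-0.   ,  0.046,  0.999],
       [-1.   ,  0.002, -0.   ]]))
2.85
```

View pics/wrist1.png

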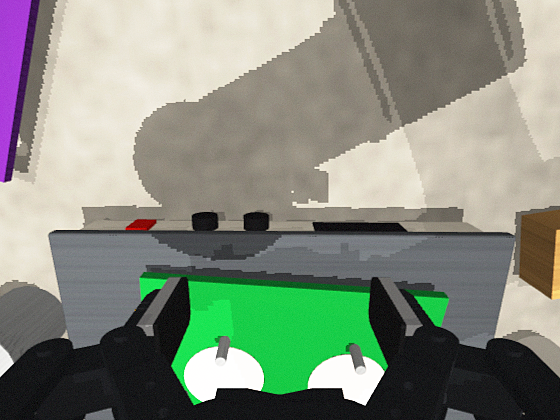

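View pics/side1.png

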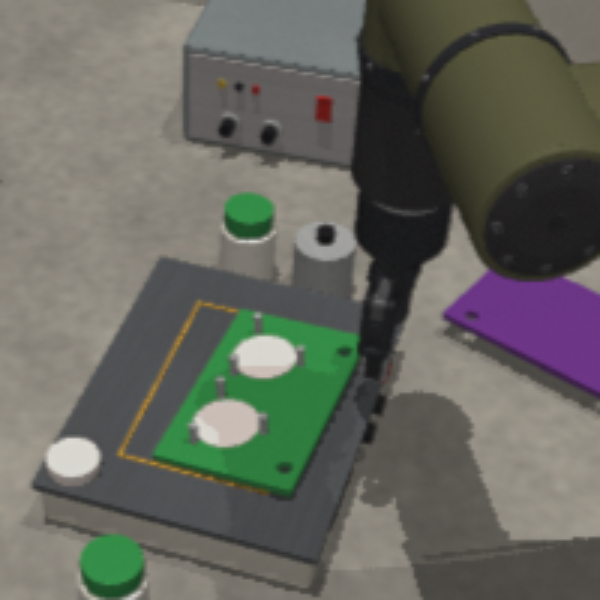

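Run:
```python
from rig import *
from h import *
p=get_image("wrist"); T=p["T_tool_cam"]; f=f_of(p)
for u,v,z in [(189,279,-.0385),(151,335,-.0385),(371,279,.0385),(410,337,.0385)]:
    d=T[:3,:3]@np.array([(u-p["cx"])/f,-(v-p["cy"])/f,-1]); c=T[:3,3]
    print(u,v,(c+d*(z-c[2])/d[2]).round(4))
```

```text
189 279 [ 0.0155  0.007  -0.0385]
151 335 [-0.0298  0.0112 -0.0385]
371 279 [0.0111 0.0093 0.0385]
410 337 [-0.0329  0.0128  0.0385]
```

Emit:
{"api": "apply_moves", "payload": {"targets": [[[0.02,0,0,0,0.1],[0.045,0,0,0,0.1],[0.07,0,0,0,0.1],[0.08,0,0,0,0.1],[0.086,0,0,0,0.1],[0.09,0,0,0,0.1],[0.092,0,0,0,0.1],[0.092,0,0,0,0.1]]]}}

```text
clock: 3.8
tcp_pos: [0.4118, -0.0314, 0.0789]
tool_rot: [-0.488, 0.512, 0.487, 0.512]
contact_force: [-0.1, 1.1, -0.1]
opening: 0.0771
```

Run:
```python
from rig import *
from h import *
s=sense(); print(s["tcp_pos"],s["contact_force"])
p=get_image("wrist"); cv2.imwrite("pics/wrist2.png",p["pixels"])
```

```text
[ 0.41176257 -0.03144439  0.07888889] [-0.13872439  1.08913028 -0.11042607]
```

View pics/wrist2.png

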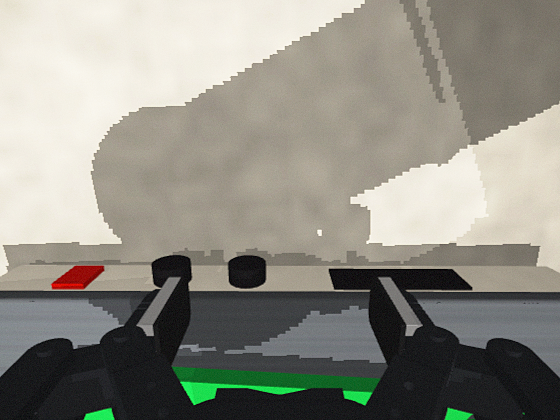

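Emit:
{"api": "apply_moves", "payload": {"targets": [[[0.001,0,0,0,0.1],[0.002,0,0,0,0.1],[0.003,0,0,0,0.1],[0.003,0,0,0,0.1],[0.003,-0.004,0,0,0.1],[0.003,-0.008,0,0,0.1],[0.003,-0.012,0,0,0.1],[0.003,-0.014,0,0,0.1]]]}}

```text
clock: 4.65
tcp_pos: [0.4259, -0.0322, 0.0752]
tool_rot: [-0.487, 0.512, 0.488, 0.512]
contact_force: [-0.1, -1.0, 0.4]
opening: 0.0769
```

Emit:
{"api": "apply_moves", "payload": {"targets": [[[0,-0.004,0,0,0.1],[0,-0.008,0,0,0.1],[0,-0.012,0,0,0.1],[0,-0.016,0,0,0.1],[0,-0.02,0,0,0.1],[0,-0.024,0,0,0.1],[0,-0.027,0,0,0.1],[0,-0.028,0,0,0.1]]]}}

```text
clock: 5.45
tcp_pos: [0.4536, -0.0335, 0.0752]
tool_rot: [-0.487, 0.512, 0.488, 0.512]
contact_force: [-2.6, -0.3, -1.2]
opening: 0.0767
```

Run:
```python
from rig import *
from h import *
s=sense(); print(s["tcp_pos"],s["contact_force"])
for n in ["top","side"]:
    p=get_image(n); 
    a=p["pixels"][130:260,220:415] if n=="top" else p["pixels"][120:260,205:355]
    cv2.imwrite(f"pics/{n}2.png",cv2.resize(a,None,fx=4,fy=4,interpolation=cv2.INTER_CUBIC))
    try: print(plate_corners(p).round(1).tolist());report(p,n)
    except Exception as e: print(n,e)
```

```text
[ 0.45359336 -0.03352598  0.07515218] [-2.64811671 -0.26872971 -1.16756782]
[[250.9, 212.9], [254.5, 170.7], [340.8, 177.5], [340.5, 183.1]]
top R hole [ 0.5272 -0.1126  0.07  ] pin [ 0.4946 -0.113 ] err shaker frame mm [32.5  2. ]
top L hole [0.5062 0.046  0.07  ] pin [0.5025 0.0468] err shaker frame mm [ 3.7 -0.6]
top shaker [ 0.5485 -0.0356 -0.0495] plate [ 0.5661 -0.0268  0.1314] rel mm [17.1  9.7] yawrel 0.181 resid 0.95 24.37
[[275.9, 163.7], [308.8, 168.3], [299.6, 223.1], [251.0, 213.3]]
side R hole [ 0.4895 -0.1046  0.07  ] pin [ 0.494  -0.1118] err shaker frame mm [-4.9  7. ]
side L hole [0.4865 0.0554 0.07  ] pin [0.5022 0.0479] err shaker frame mm [-16.1   6.6]
side shaker [ 0.548  -0.0345 -0.051 ] plate [ 0.5378 -0.0237  0.0188] rel mm [-10.8  10.3] yawrel 0.0699 resid 1.4 6.04
```

View pics/side2.png

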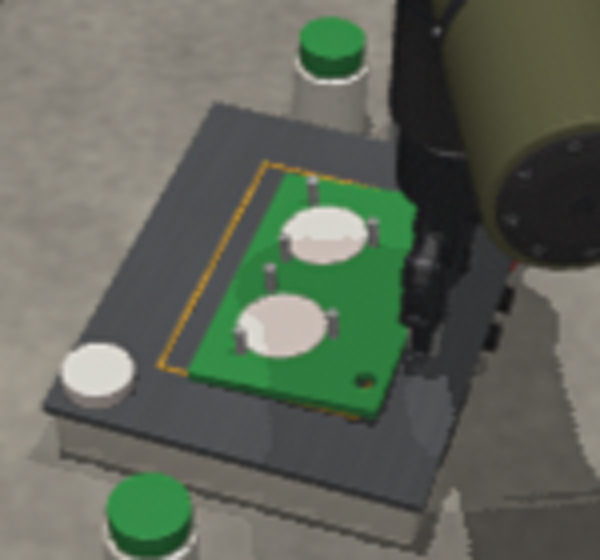

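View pics/top2.png

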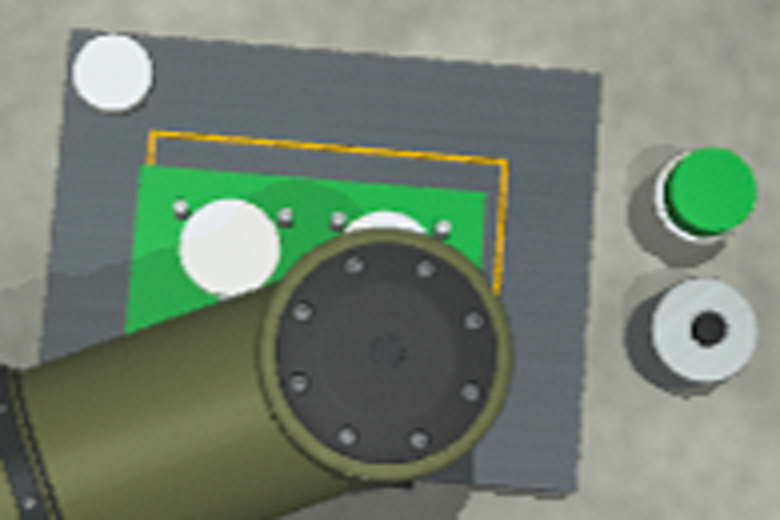

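Emit:
{"api": "apply_moves", "payload": {"targets": [[[0,-0.003,0,0,0.1],[0,-0.006,0,0,0.1],[0,-0.009,0,0,0.1],[0,-0.009,0,0,0.1],[0,-0.003,0,0,0.1],[0,0.015,0,0,0.1],[-0.02,0.03,0,0,0.1],[-0.06,0.035,0,0,0.1]]]}}

```text
clock: 6.35
tcp_pos: [0.4159, -0.032, 0.1334]
tool_rot: [-0.487, 0.513, 0.489, 0.511]
contact_force: [1.0, -0.1, 1.4]
opening: 0.0766
```

Run:
```python
from rig import *
from h import *
s=sense(); print(s["joint_pos"].round(2),go(s,[.545,.115,.15],-.05))
```

```text
[ 0.41 -0.46 -0.56 -0.   -1.48 -2.03] (array([-0.0173, -0.1217,  0.1532]), np.float64(-1.5698), array([[-0.005, -0.999,  0.049],
       [-0.001,  0.049,  0.999],
       [-1.   ,  0.005, -0.001]]))
```

Emit:
{"api": "apply_moves", "payload": {"targets": [[[-0.017,-0.008,0.015,-0.14,0.1],[-0.017,-0.02,0.035,-0.28,0.1],[-0.017,-0.04,0.06,-0.42,0.1],[-0.017,-0.06,0.085,-0.56,0.1],[-0.017,-0.08,0.11,-0.7,0.1],[-0.017,-0.1,0.13,-0.84,0.1],[-0.017,-0.115,0.145,-0.98,0.1],[-0.017,-0.122,0.153,-1.12,0.1]]]}}

```text
clock: 7.15
tcp_pos: [0.5487, 0.1162, 0.1523]
tool_rot: [0.686, -0.173, -0.686, -0.173]
contact_force: [-0.2, 1.1, -1.0]
opening: 0.0768
```

Emit:
{"api": "apply_moves", "payload": {"targets": [[[0,0,0,-0.14,0.1],[0,0,0,-0.28,0.1],[0,0,0,-0.4,0.1],[0,0,0,-0.45,0.1],[0,0,0,-0.45,0.1],[0,0,0,-0.45,0.1],[0,0,0,-0.45,0.1],[0,0,0,-0.45,0.1]]]}}

```text
clock: 7.95
tcp_pos: [0.5478, 0.115, 0.1524]
tool_rot: [0.707, -0.018, -0.707, -0.018]
contact_force: [-0.1, -0.5, 0.4]
opening: 0.0767
```

Run:
```python
from rig import *
from h import *
s=sense(); print(s["tcp_pos"],go(s,[.545,.115,.15],-.05))
for n in ["top","side","wrist"]:
    p=get_image(n); 
    a={"top":p["pixels"][130:260,220:415],"side":p["pixels"][100:260,205:355],"wrist":p["pixels"]}[n]
    cv2.imwrite(f"pics/{n}3.png",cv2.resize(a,None,fx=4 if n!="wrist" else 1,fy=4 if n!="wrist" else 1,interpolation=cv2.INTER_CUBIC))
    if n!="wrist":
      for t in (.075,):
        try: print(plate_corners(p).round(1).tolist());report(p,n,t)
        except Exception as e: print(n,e)
```

```text
[0.54780105 0.11499556 0.15241089] (array([0.0024, 0.0001, 0.0028]), np.float64(-0.0006), array([[ 0.   , -0.051, -0.999],
       [ 0.   , -0.999,  0.051],
       [-1.   , -0.   , -0.   ]]))
[[254.8, 166.9], [341.1, 173.7], [338.3, 226.9], [250.7, 219.8]]
top R hole [ 0.4858 -0.1039  0.0686] pin [ 0.4946 -0.113 ] err shaker frame mm [-9.2  8.6]
top L hole [0.4932 0.0559 0.0686] pin [0.5025 0.0468] err shaker frame mm [-9.7  8.6]
top shaker [ 0.5485 -0.0356 -0.0495] plate [ 0.5393 -0.0264 -0.0467] rel mm [-9.6  8.8] yawrel 0.0028 resid 0.95 0.34
[[176.1, 375.2], [192.6, 395.5], [172.1, 415.2], [155.1, 393.1]]
side R hole [0.5172 0.5096 0.0686] pin [ 0.494  -0.1118] err shaker frame mm [ -8.6 621.9]
side L hole [0.5947 0.6496 0.0686] pin [0.5022 0.0479] err shaker frame mm [ 61.7 605.6]
side shaker [ 0.548  -0.0345 -0.051 ] plate [ 0.5995  0.5555 -0.5057] rel mm [ 21.3 591.8] yawrel -0.4546 resid 1.4 46.95
```

View pics/side3.png

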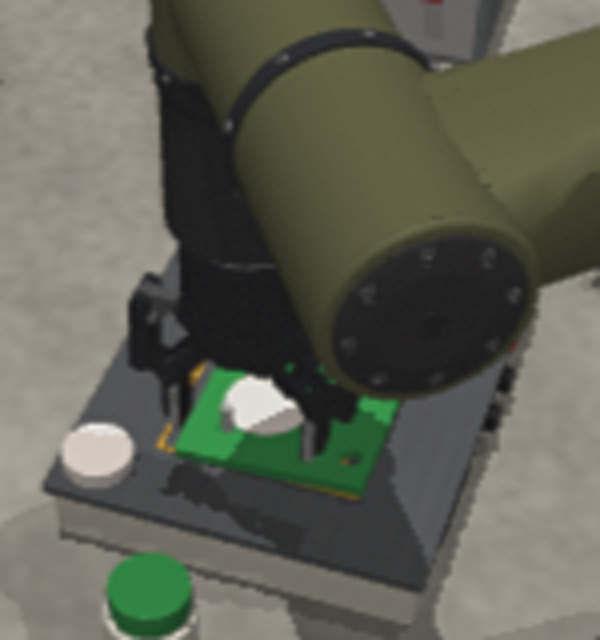

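View pics/top3.png

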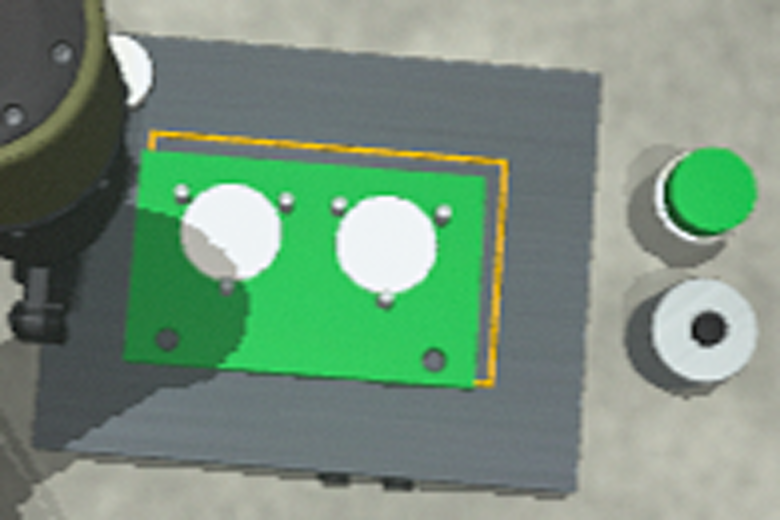

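View pics/wrist3.png

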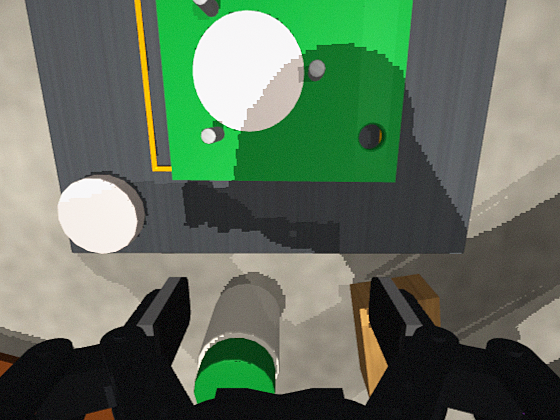

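Emit:
{"api": "apply_moves", "payload": {"targets": [[[0.02,0,0.001,0,0.1],[0.045,0,0.002,0,0.1],[0.062,0,0.002,0,0.1],[0.072,0,0.002,0,0.1],[0.076,0,0.002,0,0.1],[0.077,0.004,0.002,0,0.1],[0.077,0.01,0.002,0,0.1],[0.077,0.014,0.002,0,0.1]]]}}

```text
clock: 8.9
tcp_pos: [0.5456, 0.1007, 0.0763]
tool_rot: [0.707, -0.018, -0.706, -0.018]
contact_force: [0.8, -0.8, 0.4]
opening: 0.0768
```

Emit:
{"api": "apply_moves", "payload": {"targets": [[[0,0.003,0,0,0.1],[0,0.006,0,0,0.1],[0,0.009,0,0,0.1],[0,0.012,0,0,0.1],[0,0.015,0,0,0.1],[0,0.018,0,0,0.1],[0,0.019,0,0,0.1],[0,0.019,0,0,0.1]]]}}

```text
clock: 9.7
tcp_pos: [0.5443, 0.0821, 0.0754]
tool_rot: [0.707, -0.018, -0.707, -0.018]
contact_force: [0.9, 1.8, 1.4]
opening: 0.0769
```

```bash
cat > look.py <<'E'
import sys
from rig import *
from h import *
k=sys.argv[1]; tilts=[float(a) for a in sys.argv[2:]] or [.075]
s=sense(); print(s["clock"],s["tcp_pos"],s["contact_force"])
for n in ["top","side"]:
    p=get_image(n); 
    a={"top":p["pixels"][130:260,220:415],"side":p["pixels"][100:260,205:355]}[n]
    cv2.imwrite(f"pics/{n}{k}.png",cv2.resize(a,None,fx=4,fy=4,interpolation=cv2.INTER_CUBIC))
    for t in tilts:
        try: report(p,n,t)
        except Exception as e: print(n,e)
E
python3 look.py 4
```

```text
9.7 [0.54425822 0.08206094 0.07540119] [0.94820409 1.76100787 1.36457634]
top R hole [ 0.481  -0.1168  0.0686] pin [ 0.4946 -0.113 ] err shaker frame mm [-13.4  -4.5]
top L hole [0.4972 0.0423 0.0686] pin [0.5025 0.0468] err shaker frame mm [-5.1 -4.7]
top shaker [ 0.5485 -0.0356 -0.0495] plate [ 0.5387 -0.0423 -0.1014] rel mm [-9.4 -7.2] yawrel -0.0519 resid 0.95 11.6
side R hole [0.541  0.4943 0.0686] pin [ 0.494  -0.1118] err shaker frame mm [ 16.  607.8]
side L hole [0.5739 0.6509 0.0686] pin [0.5022 0.0479] err shaker frame mm [ 40.8 605.8]
side shaker [ 0.548  -0.0345 -0.051 ] plate [ 0.6062  0.5624 -0.2067] rel mm [ 27.7 599.1] yawrel -0.1557 resid 1.4 45.27
```

View pics/top4.png

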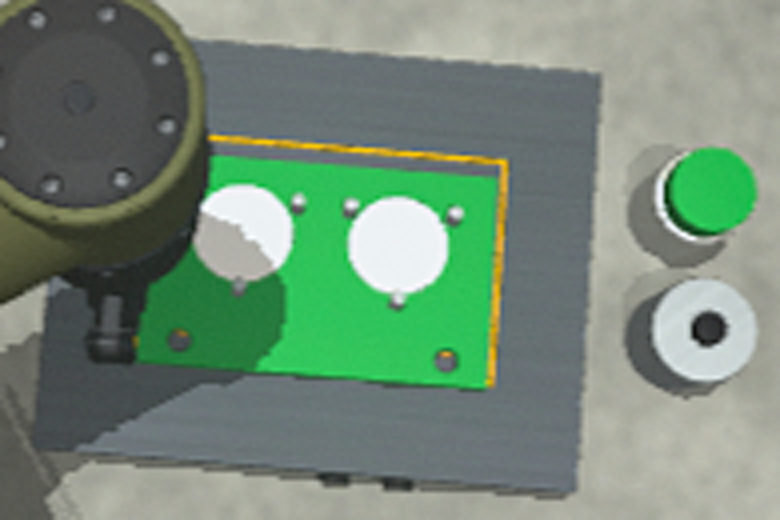

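Emit:
{"api": "apply_moves", "payload": {"targets": [[[0,-0.005,0,0,0.1],[0,-0.012,0,0,0.1],[0,-0.02,0,0,0.1],[-0.01,-0.028,0,0,0.1],[-0.04,-0.032,0,0,0.1],[-0.078,-0.033,0,0,0.1],[-0.08,-0.033,0,0,0.1],[-0.08,-0.033,0,0,0.1]]]}}

```text
clock: 10.6
tcp_pos: [0.5465, 0.116, 0.1575]
tool_rot: [0.708, -0.017, -0.706, -0.018]
contact_force: [-0.1, 0.2, -0.6]
opening: 0.077
```

```bash
python3 look.py 5; python3 -c "
from rig import *
from h import *
print(go(sense(),[.425,-.034,.15],np.pi/2-.05))"
```

```text
10.6 [0.54650892 0.11598405 0.15746017] [-0.07608925  0.15861461 -0.57918752]
top R hole [ 0.4853 -0.1112  0.0686] pin [ 0.4946 -0.113 ] err shaker frame mm [-9.4  1.4]
top L hole [0.4931 0.0486 0.0686] pin [0.5025 0.0468] err shaker frame mm [-9.5  1.4]
top shaker [ 0.5485 -0.0356 -0.0495] plate [ 0.539  -0.0337 -0.0488] rel mm [-9.6  1.4] yawrel 0.0007 resid 0.95 0.57
side R hole [0.5223 0.5007 0.0686] pin [ 0.494  -0.1118] err shaker frame mm [ -3.  613.2]
side L hole [0.5867 0.6472 0.0686] pin [0.5022 0.0479] err shaker frame mm [ 53.8 602.8]
side shaker [ 0.548  -0.0345 -0.051 ] plate [ 0.6001  0.5539 -0.4141] rel mm [ 22.  590.3] yawrel -0.363 resid 1.4 46.44
(array([0.0049, 0.1552, 0.1129]), np.float64(-1.5706), array([[-0.001, -0.05 , -0.999],
       [ 0.   , -0.999,  0.05 ],
       [-1.   ,  0.   ,  0.001]]))
```

Emit:
{"api": "apply_moves", "payload": {"targets": [[[0,0.015,0.011,0.14,0.1],[0,0.035,0.025,0.28,0.1],[0,0.06,0.043,0.42,0.1],[0,0.085,0.062,0.56,0.1],[0,0.11,0.08,0.7,0.1],[0,0.135,0.098,0.84,0.1],[0,0.15,0.108,0.98,0.1],[0,0.155,0.113,1.12,0.1]]]}}

```text
clock: 11.5
tcp_pos: [0.424, -0.0353, 0.1544]
tool_rot: [-0.588, 0.393, 0.588, 0.392]
contact_force: [-0.2, -0.8, 0.1]
opening: 0.0769
```

Emit:
{"api": "apply_moves", "payload": {"targets": [[[0,0,0,0.14,0.1],[0,0,0,0.28,0.1],[0,0,0,0.4,0.1],[0,0,0,0.45,0.1],[0,0,0,0.45,0.1],[0,0,0,0.45,0.1],[0,0,0,0.45,0.1],[0,0,0,0.45,0.1]]]}}

```text
clock: 12.3
tcp_pos: [0.4252, -0.0341, 0.1551]
tool_rot: [-0.488, 0.512, 0.488, 0.512]
contact_force: [0.1, 1.2, -0.4]
opening: 0.0769
```

```bash
python3 look.py 6; python3 -c "
from rig import *
from h import *
print(go(sense(),[.440,-.035,.0755],np.pi/2-.05))"
```

```text
12.3 [ 0.42516524 -0.03406769  0.15512395] [ 0.10675229  1.20886332 -0.35235662]
top R hole [ 0.5182 -0.1204  0.0686] pin [ 0.4946 -0.113 ] err shaker frame mm [24.  -6.3]
top L hole [0.4949 0.0379 0.0686] pin [0.5025 0.0468] err shaker frame mm [-7.1 -9.3]
top shaker [ 0.5485 -0.0356 -0.0495] plate [ 0.5559 -0.034   0.1459] rel mm [7.3 1.9] yawrel 0.1954 resid 0.95 19.49
side R hole [ 0.486  -0.1092  0.0686] pin [ 0.494  -0.1118] err shaker frame mm [-8.1  2.3]
side L hole [0.494  0.0506 0.0686] pin [0.5022 0.0479] err shaker frame mm [-8.3  2.3]
side shaker [ 0.548  -0.0345 -0.051 ] plate [ 0.5398 -0.0318 -0.0501] rel mm [-8.3  2.3] yawrel 0.001 resid 1.4 0.34
(array([ 0.0797, -0.0148, -0.0002]), np.float64(0.0012), array([[-0.   , -0.999,  0.049],
       [-0.   ,  0.049,  0.999],
       [-1.   ,  0.   , -0.   ]]))
```

View pics/side6.png

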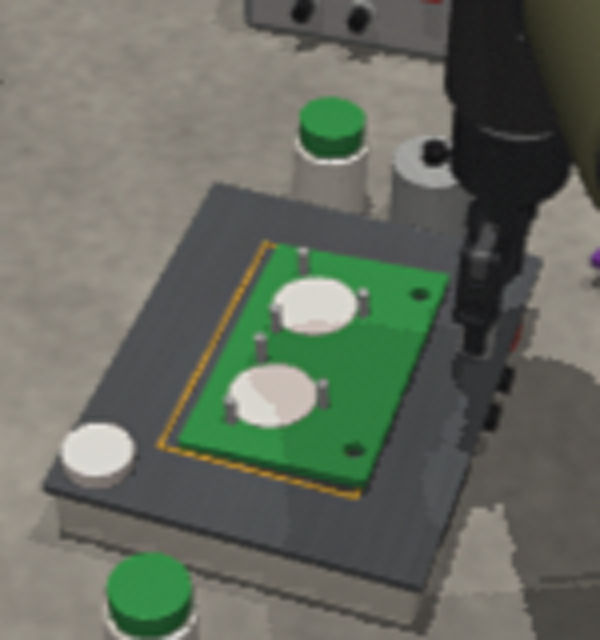

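Emit:
{"api": "apply_moves", "payload": {"targets": [[[0.025,0,0,0,0.1],[0.05,0,0,0,0.1],[0.068,0,0,0,0.1],[0.077,-0.003,0,0,0.1],[0.08,-0.01,0,0,0.1],[0.08,-0.018,0,0,0.1],[0.08,-0.026,0,0,0.1],[0.08,-0.033,0,0,0.1]]]}}

```text
clock: 13.2
tcp_pos: [0.4595, -0.0357, 0.0761]
tool_rot: [-0.488, 0.512, 0.487, 0.512]
contact_force: [0.3, 0.4, 1.2]
opening: 0.0768
```

Emit:
{"api": "apply_moves", "payload": {"targets": [[[0,-0.003,0,0,0.1],[0,-0.006,0,0,0.1],[0,-0.008,0,0,0.1],[0,-0.009,0,0,0.1],[0,-0.01,0,0,0.1],[0,-0.011,0,0,0.1],[0,-0.011,0,0,0.1],[0,-0.011,0,0,0.1]]]}}

```text
clock: 14.0
tcp_pos: [0.4695, -0.0362, 0.0756]
tool_rot: [-0.488, 0.512, 0.487, 0.512]
contact_force: [-0.3, 0.1, -0.3]
opening: 0.0768
```

```bash
python3 look.py 7 0.075 0
```

```text
14.0 [ 0.46947279 -0.03617697  0.07564667] [-0.29261203  0.10417541 -0.28266359]
top R hole [ 0.5478 -0.1216  0.0686] pin [ 0.4946 -0.113 ] err shaker frame mm [53.6 -5.9]
top L hole [0.5275 0.0372 0.0686] pin [0.5025 0.0468] err shaker frame mm [25.4 -8.4]
top shaker [ 0.5485 -0.0356 -0.0495] plate [ 0.5871 -0.0359  0.1271] rel mm [38.6  1.6] yawrel 0.1767 resid 0.95 25.84
top R hole [ 0.5488 -0.122   0.06  ] pin [ 0.4946 -0.113 ] err shaker frame mm [54.6 -6.3]
top L hole [0.5283 0.0367 0.06  ] pin [0.5025 0.0468] err shaker frame mm [26.3 -8.8]
top shaker [ 0.5485 -0.0356 -0.0495] plate [ 0.5881 -0.0362  0.1285] rel mm [39.6  1.3] yawrel 0.178 resid 0.95 26.22
side R hole [ 0.5047 -0.1103  0.0686] pin [ 0.494  -0.1118] err shaker frame mm [10.6  2.1]
side L hole [0.5018 0.0496 0.0686] pin [0.5022 0.0479] err shaker frame mm [-0.4  1.7]
side shaker [ 0.548  -0.0345 -0.051 ] plate [ 0.5531 -0.0295  0.0178] rel mm [4.8 5.3] yawrel 0.0688 resid 1.4 7.88
side R hole [ 0.5072 -0.1157  0.06  ] pin [ 0.494  -0.1118] err shaker frame mm [13.4 -3.1]
side L hole [0.5025 0.0443 0.06  ] pin [0.5022 0.0479] err shaker frame mm [ 0.5 -3.7]
side shaker [ 0.548  -0.0345 -0.051 ] plate [ 0.5548 -0.0342  0.0296] rel mm [6.8 0.6] yawrel 0.0806 resid 1.4 7.33
```

View pics/side7.png

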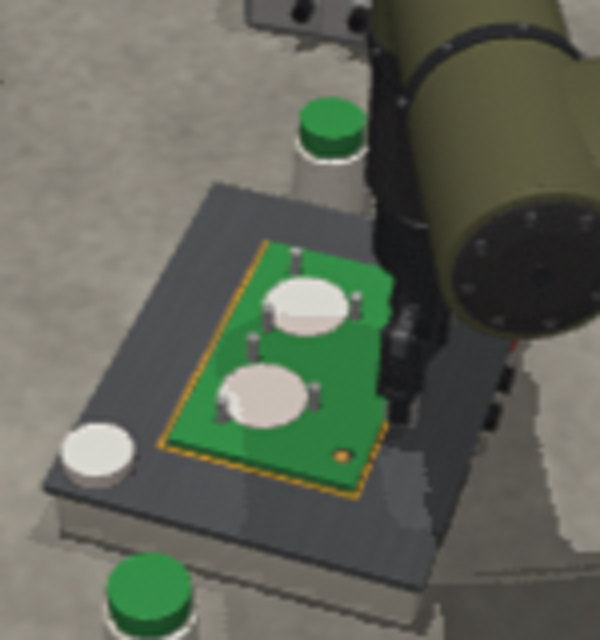

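Emit:
{"api": "apply_moves", "payload": {"targets": [[[0,0.004,0,0,0.1],[0,0.012,0,0,0.1],[0,0.025,0,0,0.1],[-0.02,0.04,0,0,0.1],[-0.055,0.06,0,0,0.1],[-0.09,0.085,0,0,0.1],[-0.11,0.09,0,0,0.1],[-0.11,0.09,0,0,0.1]]]}}

```text
clock: 14.9
tcp_pos: [0.3796, -0.0316, 0.1892]
tool_rot: [-0.489, 0.509, 0.487, 0.514]
contact_force: [1.5, -0.6, -0.0]
opening: 0.0767
```

```bash
python3 look.py 8 0.03 0
python3 - <<'E'
from rig import *
for n in ("top","side"):
    p=get_image(n)
    for t in ["pin_right","hole_right","pin_left","hole_left","carrier_mid"]:
        print(n,t,[([round(float(a),4) for a in d["at"]],round(d["conf"],2)) for d in pinpoint(p,t) if .4<d["at"][0]<.65 and abs(d["at"][1])<.2])
E
```

```text
14.9 [ 0.37963067 -0.03158858  0.18917277] [ 1.45975562 -0.60856032 -0.03000366]
top R hole [ 0.4921 -0.1115  0.0634] pin [ 0.4946 -0.113 ] err shaker frame mm [-2.6  1.4]
top L hole [0.5001 0.0483 0.0634] pin [0.5025 0.0468] err shaker frame mm [-2.5  1.4]
top shaker [ 0.5485 -0.0356 -0.0495] plate [ 0.546  -0.0341 -0.0501] rel mm [-2.6  1.3] yawrel -0.0006 resid 0.95 0.34
top R hole [ 0.4925 -0.1117  0.06  ] pin [ 0.4946 -0.113 ] err shaker frame mm [-2.2  1.2]
top L hole [0.5004 0.0481 0.06  ] pin [0.5025 0.0468] err shaker frame mm [-2.1  1.2]
top shaker [ 0.5485 -0.0356 -0.0495] plate [ 0.5464 -0.0343 -0.0496] rel mm [-2.1  1.2] yawrel -0.0001 resid 0.95 0.2
side R hole [ 0.4921 -0.1087  0.0634] pin [ 0.494  -0.1118] err shaker frame mm [-2.1  3. ]
side L hole [0.5014 0.051  0.0634] pin [0.5022 0.0479] err shaker frame mm [-0.9  3. ]
side shaker [ 0.548  -0.0345 -0.051 ] plate [ 0.5467 -0.0317 -0.0582] rel mm [-1.5  2.7] yawrel -0.0072 resid 1.4 0.6
side R hole [ 0.4931 -0.1109  0.06  ] pin [ 0.494  -0.1118] err shaker frame mm [-1.   0.9]
side L hole [0.5017 0.0489 0.06  ] pin [0.5022 0.0479] err shaker frame mm [-0.5  0.9]
side shaker [ 0.548  -0.0345 -0.051 ] plate [ 0.5473 -0.0337 -0.0536] rel mm [-0.8  0.8] yawrel -0.0026 resid 1.4 0.4
top pin_right [([0.4968, -0.1166, 0.054], 0.65)]
top hole_right [([0.4936, -0.1134, 0.0609], 0.8)]
top pin_left [([0.5008, 0.0438, 0.0594], 0.9)]
top hole_left [([0.4966, 0.0477, 0.0602], 0.8)]
top carrier_mid [([0.5468, -0.0321, 0.0602], 0.86)]
side pin_right [([0.4897, -0.1149, 0.0571], 0.59)]
side hole_right [([0.4884, -0.112, 0.0591], 0.75)]
side pin_left [([0.4954, 0.0462, 0.0594], 0.92)]
side hole_left [([0.4985, 0.0474, 0.0624], 0.71)]
side carrier_mid [([0.5476, -0.0374, 0.0608], 0.73)]
```

View pics/side8.png

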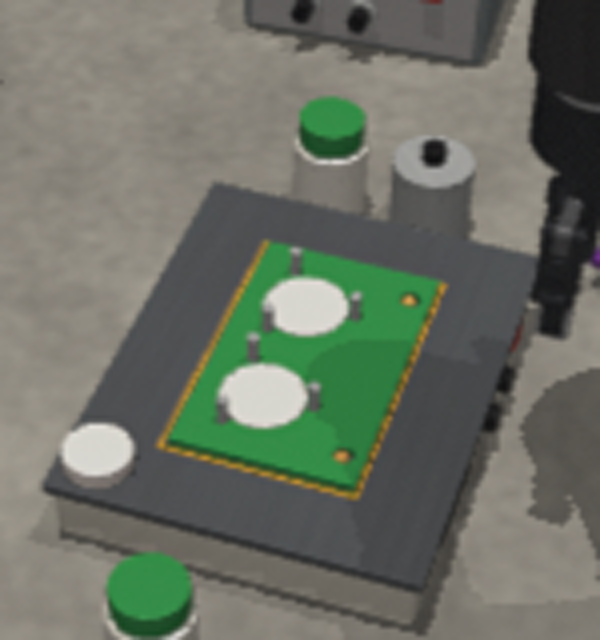

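View pics/top8.png

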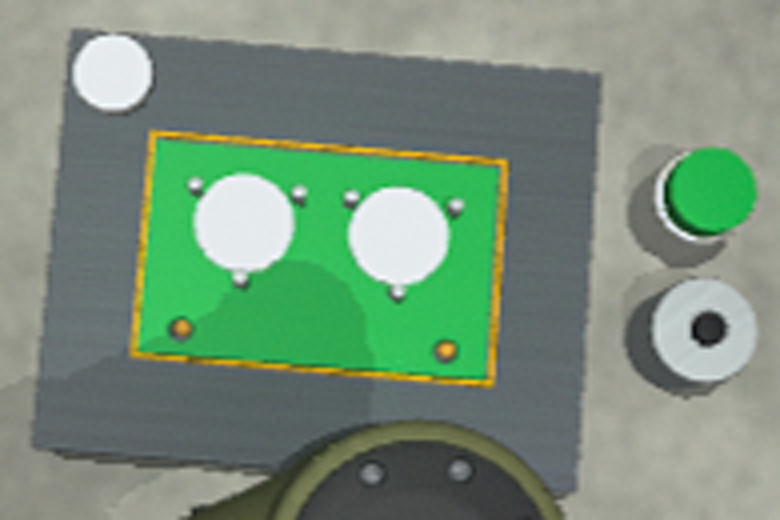

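Run:
```python
from rig import *
from h import *
for n in ("top","side"):
    p=get_image(n)
    for t in (-.02,-.01,0,.01,.02,.03,.043):
        v,e=plate(p,t); print(n,t,round(e,3),v.round(4))
```

```text
top -0.02 0.224 [ 0.5467 -0.0344 -0.0493]
top -0.01 0.211 [ 0.5465 -0.0343 -0.0495]
top 0 0.197 [ 0.5464 -0.0343 -0.0497]
top 0.01 0.211 [ 0.5462 -0.0342 -0.0498]
top 0.02 0.281 [ 0.5461 -0.0342 -0.05  ]
top 0.03 0.35 [ 0.546  -0.0341 -0.0501]
top 0.043 0.442 [ 0.5458 -0.0341 -0.0504]
side -0.02 0.515 [ 0.5478 -0.035  -0.0508]
side -0.01 0.445 [ 0.5476 -0.0343 -0.0524]
side 0 0.401 [ 0.5473 -0.0337 -0.0539]
side 0.01 0.474 [ 0.5471 -0.033  -0.0555]
side 0.02 0.552 [ 0.5469 -0.0324 -0.057 ]
side 0.03 0.627 [ 0.5466 -0.0317 -0.0585]
side 0.043 0.722 [ 0.5464 -0.0309 -0.0605]
```

Both cameras fit best at zero lean, the pins show in both holes, and the arm is clear of everything. Handing in.

```bash
python3 -c "
from rig import *
print(finish_job(), sense()['clock'])"
```

```text
the job is handed in; nothing more can be done
the job is handed in; nothing more can be done
```

The green carrier plate is seated over both pins and flat on the deck, and I handed the job in at about 15 s of the 61 s allowed. I pushed its front edge forward with both open fingertips, which also took out the skew. Then I pushed its left edge about 8 mm to the right, and pushed the front edge again until the plate dropped. The arm then backed off clear.

**Last checks:**
- **Holes and pins:** brass pins show in both holes. The top camera put the holes about 2.5 mm off the pins and the side camera about 1 mm. The limit is 3.5 mm and the calibration is good to about 2 mm.
- **Flatness:** both cameras fitted best at zero lean. Fit errors rose only slowly with lean (0.20 to 0.28 px and 0.40 to 0.55 px at 0.02 rad), so this is good evidence, not proof.
- **Outline:** the yellow outline was visible all round the plate in the final top picture.
- **Bystanders:** the canister, the cap and the two bottles looked unmoved in the final close-ups. I did not measure them, and the cardboard box was outside those views.

**What disagreed:** the trained networks' hole and pin estimates differed by roughly 3 to 6 mm, about their own accuracy, so I relied on my own fits. My automatic plate fits failed whenever the arm blocked a camera, and I ignored those results.

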